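# Snap the clip-on peg to the drainer bar and hang the scoop

### The job

Push the clip-on peg onto the steel bar of the sloping wooden drainer, square to the board, until its two sprung arms snap past the bar and it sits fully home. Then hang the wooden scoop by its ring over the peg's post, so that its bowl lies down the slope on the board, and let go. Leave the things on the tray and the canister where they are.

Things in the scene. Friction and masses are not known exactly. Their poses are not given: they have to be found in the camera images.
- stand: Fixed wooden drainer stand on the counter, 220 mm wide (y), about 165 mm deep (x), 125 mm high. Origin: on the counter, under its middle; +x points to its high back, -x to its low front edge. It does not move, but stands elsewhere with another yaw in every run.
- board: The stand's sloping board, 185 x 220 mm, rising 28 degrees to the back. Origin: on its upper face, under the bar's middle (90 mm above the counter, 45 mm behind the stand's origin). x points up the slope, y along the bar, z square out of the face (leaning 28 degrees to the front). The face spans x -155 to +30, y -110 to +110 mm. Cheeks hold the bar's ends (12 mm thick, 30 long, 27 high).
- bar_mid (a point): Middle of the round steel bar's axis. The bar is 20 mm thick, along the board's y, 196 mm between its ends in the cheeks (free from y = -98 to +98 mm); its axis is 16.5 mm over the board's face (6.5 mm gap under the bar). Axes as the board's.
- clip: Clip-on peg, white plastic, loose, upright on its two arms: 37 (x) x 30 (y) x 77 mm high, about 70 g. Origin: centre of its underside, z up along the post. Crown plate at z = 25 to 31 mm. The two sprung arms hang below it at +x and -x; their round lips, at z = 8.5 mm, leave a 15 mm gap, and below that they flare to 30 mm to lead the bar in. y must lie along the bar, either way round.
- clip_seat (a point): Point in the clip, 15 mm above its underside, where the bar's axis lies when home. Axes as the clip's. Push the clip along its own -z: each slippery arm gives 2.5 mm, about 6 to 12 N in all, then snaps under the bar. Home, the bar touches the crown's underside and the arms end about 1.5 mm over the board; pushed in askew, an arm meets the board first.
- post_top (a point): Centre of the top of the clip's post, 77 mm above the clip's underside. The post is 14 x 14 mm square, sides along the clip's x and y, and stands on the crown from z = 31 to 77 mm: the place to grasp.
- scoop: Wooden coffee scoop, loose, lying flat on the counter, 154 mm long along x, about 50 g. Origin: on its underside, near the middle of the handle, z up. Straight handle 14 mm wide (y), 10 mm high, from x = -37 to +33 mm. A ring for hanging at x = +52 mm: 44 mm outside, 32 mm inside, 8 mm high, smooth. A round bowl at x = -56 mm, 48 mm wide at the rim, 28 mm high.
- ring_mid (a point): Centre of the scoop's ring (52 mm from the scoop's origin along x, 4 mm over the underside).
- bowl_mid (a point): Middle of the scoop's bowl (x = -56 mm, 14 mm over the underside).
- kettle: Steel kettle on the low black tray, 160 mm wide, 190 mm high. Origin: centre of its underside. Leave alone.
- server: Glass server on the tray, 116 mm wide, 105 mm high, with a silicone dripper cone standing fast on its mouth, 185 mm high in all. Origin: centre of its underside. Leave alone.
- canister: Black canister with a dark screw lid on the counter, 110 mm wide, 148 mm high. Origin: centre of its underside. Leave alone.
There are look-alikes about, which are no part of the job. Of the things like the scoop, leave any that is blue or pink; of the rest the smaller one is meant.

How it is judged:
By the outcome, as a careful person would: the job done as asked, in the order asked, and still so for the second after the job is handed in, with the robot touching nothing.
It also fails if it takes over 61 s, if anything falls off the work surface, if the arm or the gripper's body presses on something with over 40 N, if the wrist force passes 120 N, or if a joint passes its speed limit or range.

### The arm

A 7-joint arm with a two-finger parallel gripper is mounted at the origin on the work surface. World frame = base frame: x ahead of the robot, y to its left, z up, the work surface at z = 0. Lengths are in m, angles in rad, forces in N, time in s.
With the tool pointing down it reaches from about 0.4 to 0.85 m from the base axis. Payload 4.5 kg.
Tool frame: the origin (TCP) lies between the finger pads; the fingertips stand 11 mm ahead of it and the grasp point (between the pads) lies 8 mm behind it (r.nose_length is the distance from the TCP to the fingertips, in m); z points along the fingers, y is the line along which they close (so a half turn about z gives the same grasp; the last joint's range is limited). The gripper opens to 88 mm and grips with 3 to 60 N. Pads are 18 mm wide; open, the fingers measure 123 mm over their backs; the gripper's body (75 mm by 187 mm) begins 45 mm behind the grasp point.
Start: joints at [-1.112, 0.689, -0.195, 1.565, 0.157, 0.902, -0.215], TCP at [0.258, 0.569, 0.25] pointing down, gripper open.
Joint ranges: [-3.01, 3.01], [-0.46, 2.08], [-1.47, 1.51], [0.13, 2.56], [-1, 4.14], [0.04, 2.09], [-2.66, 2.66]. Speed limits (rad/s): [2.57, 2.57, 3.14, 3.14, 3.14, 3.14, 3.14].

### API

Orientations are given as a unit quaternion [x, y, z, w].
In Python, from plant import get_state, snapshot, camera_model, r gives the robot as it stands.
- The arm moves only by the shell command python3 -m inch 'ROWS' [FORCE]. ROWS is text: rows parted by semicolons, each of 7 numbers parted by spaces: the opening, from -1 (shut) to 1 (fully open), then the shift along the tool's x, y, z in m, then the turn, a rotation vector about the tool's x, y, z in rad. A call has 1 to 20 rows; each row shifts and turns the commanded pose from where the row before left it, along the tool's axes as they then stand; what a row does not reach is not made up. A row lasts 1/12 s, in which the tool goes at most 41.7 mm and 7.16 degrees, less where a joint would pass 70% of its speed; a pose out of reach is approached as far as the arm can. A call is refused whole if a number of a shift passes 0.0417 or a number of a turn 0.125, either way. A call with a gripper value outside its range is refused whole. The fingers move at their own pace and stop on an object; FORCE is the grip in N (left out, the last holds). Time passes only in rows, so rows that do not move let the fingers close. It gives the time, the measured TCP pose, the force, the opening and the grip force at its end, in the units of the state.
- get_state(): the state, without advancing time (a new reading comes with each control period).
- snapshot(name): name is "side" or "top"; returns (picture, depth): 420x560x3 uint8, red, green, blue; 420x560 float32, m along the optical axis (not along the pixel's ray), 0 where there is no reading.
- camera_model(name): a dict with "intrinsics" (3x3 intrinsics, pixels), "dist" ([k1, k2, p1, p2, k3] as OpenCV has them; the pictures are not rectified), "view" (4x4, takes a point from world to camera coordinates). Camera axes: x right, y down, z forward; pixel columns grow to the right and rows downward; lengths in m; the calibration is good to about 2 mm. A picture is of the moment at which its call begins. camera_model takes no time and is no camera call.
- r.finish_job(): hands the job in; it is judged then, once.
The state is a dict: "clock": time; "q": joint angles; "qd": joint speeds; "joint_torque": joint torques, N m; "tool_pos": TCP position; "eef_rot": TCP orientation; "contact_force": force on the tool from outside, world axes, zero at the start; "moment": the same for the moment, N m; "opening": opening from 0.0 (shut) to 1.0 (fully open); "finger_force": force on a finger pad.
Only numpy, scipy, OpenCV 4.12 (cv2) and the standard library are available. Lean on these libraries where they do the work, as an engineer would, in place of code of your own. Each camera call takes 0.05 s, during which the arm holds its last target. There are 200 camera calls.

## Working session

There is one attempt and no reset: what is moved stays moved. The work goes in short steps, Python scripts to look and compute and a shell command to move; the robot and the scene stay as the last step left them, time stands still between calls to the robot, and variables do not carry over. Pictures are saved under pics/ and viewed, at most 10 in all, crops included, and the job is handed in when it is done.

```bash
mkdir -p pics; ls; cat > h.py <<'E'
import numpy as np, cv2
from plant import get_state, snapshot, camera_model, r
from scipy.spatial.transform import Rotation as R
def cam(n):
    m=camera_model(n); return np.array(m["intrinsics"]),np.array(m["dist"]),np.array(m["view"])
def ray(n,uv):
    K,d,V=cam(n); p=cv2.undistortPoints(np.array(uv,float).reshape(-1,1,2),K,d).reshape(-1,2)
    return V,np.c_[p,np.ones(len(p))]
def onplane(n,uv,z):
    V,p=ray(n,uv); Rt=V[:3,:3].T; o=-Rt@V[:3,3]; D=p@V[:3,:3]
    return o+D*((z-o[2])/D[:,2])[:,None]
def bydepth(n,uv,dep):
    V,p=ray(n,uv); return (p*np.array(dep).reshape(-1,1)-V[:3,3])@V[:3,:3]
def proj(n,P):
    K,d,V=cam(n); return cv2.projectPoints(np.array(P,float).reshape(-1,3),cv2.Rodrigues(V[:3,:3])[0],V[:3,3],K,d)[0].reshape(-1,2)
def cloud(n,dep):
    v,u=np.nonzero(dep>0); return np.c_[u,v],bydepth(n,np.c_[u,v],dep[v,u])
E
python3 - <<'E'
from h import *
for n in("side","top"):
    p,d=snapshot(n); cv2.imwrite(f"pics/{n}0.png",p[:,:,::-1]); np.savez(f"{n}0.npz",p=p,d=d)
    K,_,V=cam(n); print(n,-V[:3,:3].T@V[:3,3],V[2,:3],K[0,0],(d>0).mean())
E
```

```text
pics
side [0.37546445 0.91963497 1.23463059] [ 0.10051588 -0.65671817 -0.74740739] 496.51443597631834 0.9959651360544217
top [ 0.24417229 -0.05922377  1.34934289] [ 0.21249909  0.00428291 -0.97715188] 397.4066317103185 0.9961181972789116
```

View pics/side0.png

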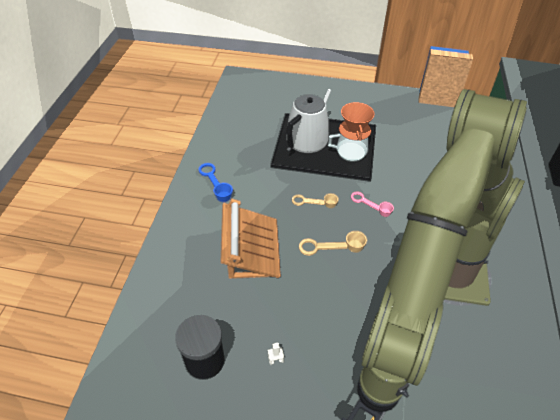

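View pics/top0.png

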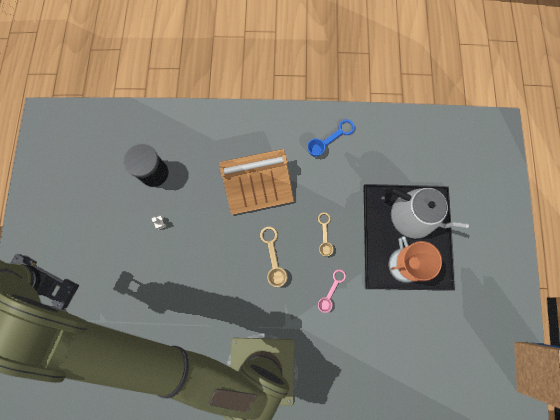

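Side view: clip at (276,353), stand around (250,240) with bar at (236,230), and the small tan scoop with its ring at (297,201) and bowl at (331,201). Top view: clip at (158,222), bar (253,165), small scoop ring (324,218) and bowl (326,250).

```bash
cat > meas.py <<'E'
from h import *
for n,bc,bst,bsc in(("side",(258,338,294,372),(215,195,290,282),(288,190,345,211)),("top",(145,210,175,236),(214,145,300,220),(312,206,338,262))):
    f=np.load(n+"0.npz"); p,d=f["p"],f["d"]; hsv=cv2.cvtColor(p,cv2.COLOR_RGB2HSV).astype(int)
    uv,P=cloud(n,d); C=hsv[uv[:,1],uv[:,0]]
    inb=lambda b:(uv[:,0]>=b[0])&(uv[:,0]<=b[2])&(uv[:,1]>=b[1])&(uv[:,1]<=b[3])
    print(n,"counter z",np.median(P[inb((60,180,110,210) if n=="top" else (300,270,350,330))][:,2]))
    m=inb(bc)&(C[:,2]>150)&(C[:,1]<60); 
    print("clip n",m.sum(),P[m].mean(0),P[m].max(0),P[m].min(0)); t=m&(P[:,2]>.06); print(" post",t.sum(),P[t].mean(0))
    t=m&(P[:,2]<.045)&(P[:,2]>.02);print(" crown",cv2.minAreaRect((P[t][:,:2]*1e3).astype(np.float32)))
    m=inb(bst)&(C[:,1]<50)&(C[:,2]>110)&(P[:,2]>.08); B=P[m]; c=B.mean(0); u,s,v=np.linalg.svd(B-c); pr=(B-c)@v[0]
    print("bar n",m.sum(),c,v[0],pr.min(),pr.max(),c+v[0]*(pr.min()+pr.max())/2,"yaw",np.degrees(np.arctan2(-v[0][0],v[0][1])), "maxz",np.percentile(B[:,2],95))
    m=inb(bst)&(C[:,1]>90)&(P[:,2]>.015)&(P[:,2]<.12); B=P[m]
    for _ in range(8):
        c=B.mean(0); v=np.linalg.svd(B-c,full_matrices=False)[2][2]; v*=np.sign(v[2]); B=P[m][abs((P[m]-c)@v)<.004]
    print("board",len(B),m.sum(),c,v,"tilt",np.degrees(np.arccos(v[2])),"yaw",np.degrees(np.arctan2(-v[1],-v[0])))
    m=inb(bsc)&(C[:,1]>60)&(C[:,2]>90)&(C[:,0]<30); B=P[m];c=B.mean(0);v=np.linalg.svd(B[:,:2]-c[:2])[2][0];pr=(B[:,:2]-c[:2])@v
    print("scoop",m.sum(),c,v,pr.min(),pr.max(),"mid",c[:2]+v*(pr.min()+pr.max())/2,"yaw",np.degrees(np.arctan2(v[1],v[0])),"zmax",B[:,2].max())
E
python3 meas.py
```

```text
side counter z 0.0010243932417387152
clip n 254 [0.47514249 0.37004264 0.03527866] [0.50183993 0.38821294 0.08155863] [ 0.45392644  0.31931929 -0.00684471]
 post 50 [0.47569986 0.37009741 0.07380924]
 crown ((475.7630615234375, 369.37884521484375), (36.33082962036133, 31.13106346130371), 16.39752197265625)
bar n 363 [0.6595522  0.04972835 0.11178207] [-0.21870354  0.97578315 -0.0040005 ] -0.10324911169574294 0.10745162792942646 [0.65909265 0.05177872 0.11177366] yaw 12.633000021700926 maxz 0.11711613290982036
board 2573 3111 [0.60803164 0.04173746 0.05808575] [-0.45319885 -0.10973188  0.8846297 ] tilt 27.794012998383632 yaw 13.610932832762932
scoop 354 [ 0.43859426 -0.20284007  0.01085727] [0.99438154 0.10585536] -0.06708091920458542 0.08825026386284038 mid [ 0.44911946 -0.20171962] yaw 6.07644965906161 zmax 0.037796582778884195
top counter z 0.00019078216917239513
clip n 82 [0.47472083 0.36868687 0.04070684] [0.50356366 0.40443283 0.08278398] [ 0.45437235  0.35133893 -0.00163021]
 post 21 [0.4756371  0.36883871 0.07614133]
 crown ((475.6652526855469, 370.01251220703125), (35.65443420410156, 29.794832229614258), 20.18514633178711)
bar n 346 [0.65697696 0.04699386 0.11160466] [-0.23397812  0.97223399 -0.00391246] -0.11201765510708768 0.09683570568785425 [0.65875308 0.03961366 0.11163436] yaw 13.531499910609528 maxz 0.11722262338353129
board 2596 3088 [0.60813975 0.03514954 0.05730177] [-0.45686111 -0.11007464  0.88270125] tilt 28.030049757825235 yaw 13.546472304880174
scoop 306 [ 0.43650974 -0.20054607  0.00945424] [-0.99779721 -0.06633803] -0.08893485108570086 0.05997400162723886 mid [ 0.45095827 -0.19958546] yaw -176.19631775054305 zmax 0.033087000517159876
```

```bash
cat > m2.py <<'E'
from h import *
from scipy.optimize import least_squares
s=get_state(); print("tool",s["tool_pos"],np.round(R.from_quat(s["eef_rot"]).as_matrix(),3).tolist())
for n,bst,bsc,bcan in(("side",(215,195,290,282),(288,190,345,211),(175,315,225,380)),("top",(214,145,300,220),(312,206,338,262),(122,143,170,190))):
    f=np.load(n+"0.npz"); p,d=f["p"],f["d"]; hsv=cv2.cvtColor(p,cv2.COLOR_RGB2HSV).astype(int)
    uv,P=cloud(n,d); C=hsv[uv[:,1],uv[:,0]]
    inb=lambda b:(uv[:,0]>=b[0])&(uv[:,0]<=b[2])&(uv[:,1]>=b[1])&(uv[:,1]<=b[3])
    m=inb(bst)&(C[:,1]<50)&(C[:,2]>110)&(P[:,2]>.09)&(P[:,2]<.125); B=P[m]
    def res(q):
        a=q[1]; e=np.array([-np.sin(a),np.cos(a),0]); w=B-np.array([q[0],.045,q[2]]); w=w-np.outer(w@e,e); return np.linalg.norm(w,axis=1)-.01
    for z in(None,.1046):
        g=(lambda q:res(q)) if z is None else (lambda q:res([q[0],q[1],z]))
        o=least_squares(g,[.66,.235,.105],loss="soft_l1",f_scale=.001); print(n,"bar",o.x[0],np.degrees(o.x[1]),o.x[2],o.cost)
    a=np.radians(13.4); ey=np.array([-np.sin(a),np.cos(a),0]); ex=np.array([np.cos(a),np.sin(a),0])
    m=inb(bst)&(C[:,1]>80)&(P[:,2]>.02)&(P[:,2]<.13); Q=P[m]
    nn=np.array([-np.sin(np.radians(28))*ex[0],-np.sin(np.radians(28))*ex[1],np.cos(np.radians(28))])
    t=(P[m]@nn); on=abs(t-np.median(t))<.006; y=Q[on]@ey; x=Q[on]@ex
    print(" board n.p",np.median(t)," y",np.percentile(y,[.5,99.5]),"x",np.percentile(x,[.5,99.5]))
    by=B@ey; print(" bar y",np.percentile(by,[1,99]))
    m=inb(bsc)&(C[:,1]>60)&(C[:,2]>90)&(C[:,0]<30); S=P[m]; u=uv[m]
    far=(S[:,0]>.487); pts=onplane(n,u[far],.006)[:,:2]; c,rad=cv2.minEnclosingCircle((pts*1e3).astype(np.float32)); print(" ring",c,rad)
    nr=(S[:,2]>.018); pts=S[nr][:,:2]; c,rad=cv2.minEnclosingCircle((pts*1e3).astype(np.float32)); print(" bowl",c,rad,pts.mean(0))
    h=(S[:,0]>.41)&(S[:,0]<.475)&(S[:,2]<.018); h=onplane(n,u[h],.01)[:,:2]; print(" handle",h.mean(0),np.degrees(np.arctan(np.polyfit(h[:,0],h[:,1],1)[0])))
    m=inb(bcan)&(P[:,2]>.13); print(" can",P[m].min(0),P[m].max(0))
E
python3 m2.py
```

```text
tool [0.25740937 0.5689158  0.24898797] [[-0.911, 0.412, -0.001], [0.412, 0.911, -0.002], [-0.0, -0.002, -1.0]]
side bar 0.660934126279593 13.524636344118969 0.10463037685486043 0.0006391495745528348
side bar 0.6609285631804763 13.52383728671704 0.105 0.0006391821347796101
 board n.p -0.23081742837919805  y [-0.21685412  0.00294238] x [0.52753655 0.68896188]
 bar y [-0.20578597 -0.01279559]
 ring (506.3270263671875, -196.67056274414062) 24.445886611938477
 bowl (397.1083679199219, -200.48574829101562) 25.82183837890625 [ 0.39837742 -0.20247963]
 handle [ 0.44273081 -0.19868808] 8.062708573991792
 can [0.60107803 0.35368556 0.13039993] [0.71081208 0.46403834 0.15455297]
top bar 0.6599950934566715 13.351033201344475 0.10407366059935458 0.00034141669343729054
top bar 0.6601107656667144 13.317999545844872 0.105 0.00035056880351159975
 board n.p -0.23080145738682414  y [-0.21522166  0.00129972] x [0.52736379 0.68731074]
 bar y [-0.20352121 -0.01174144]
 ring (505.3620910644531, -196.17120361328125) 21.729557037353516
 bowl (397.5822448730469, -200.50282287597656) 23.21381950378418 [ 0.3987931  -0.20405653]
 handle [ 0.44161779 -0.19962701] 4.669372163352574
 can [0.60191502 0.35495326 0.13008391] [0.71111419 0.46443765 0.15457398]
```

```bash
cat > go.py <<'E'
from h import *
import sys
def rel(pos,M):
    s=get_state(); A=R.from_quat(s["eef_rot"]); d=A.inv().apply(np.array(pos)-s["tool_pos"])
    rv=(A.inv()*R.from_matrix(M)).as_rotvec()
    print("clock",s["clock"],"shift",np.round(d,4),"turn",np.round(rv,4),"F",np.round(s["contact_force"],1),"op",s["opening"],"q",np.round(s["q"],2))
def frame(yaw,tilt,ydir=None):
    # tool y direction yaw in deg (horizontal case)
    y=np.array([np.cos(np.radians(yaw)),np.sin(np.radians(yaw)),0]); z=np.array([0,0,-1.]); return np.c_[np.cross(y,z),y,z]
E
python3 -m inch '0.4 -.0234 -.00765 .00825 0 0 0;0.4 -.0234 -.00765 .00825 0 0 0;0.4 -.0234 -.00765 .00825 0 0 0;0.4 -.0234 -.00765 .00825 0 0 0;0.4 -.0234 -.00765 .00825 0 0 0;0.4 -.0234 -.00765 .00825 0 0 0;0.4 -.0234 -.00765 .00825 0 0 0;0.4 -.0234 -.00765 .00825 0 0 0;0.4 -.0234 -.00765 .00825 0 0 0;0.4 -.0234 -.00765 .00825 0 0 0;0.4 -.0234 -.00765 .00825 0 0 0;0.4 -.0234 -.00765 .00825 0 0 0;0.4 0 0 0 0 0 .119;0.4 0 0 0 0 0 .119;0.4 0 0 0 0 0 .119;0.4 0 0 0 0 0 .119;0.4 0 0 0 0 0 .119;0.4 0 0 0 0 0 .119;0.4 0 0 0 0 0 .119;0.4 0 0 0 0 0 0'
python3 -c "
from go import *
rel([.4757,.3695,.047],frame(18,0))"
```

```text
clock: 1.77
tool_pos: [0.4752, 0.3702, 0.1504]
eef_rot: [0.589, 0.808, -0.0, 0.0]
contact_force: [0.6, 0.3, -0.1]
opening: 0.698
finger_force: 0.0
clock 1.7667 shift [-0.0007  0.0003  0.1034] turn [-0.0005  0.0006 -0.0038] F [ 0.6  0.3 -0.1] op 0.698068296134079 q [-0.75  0.79  0.02  1.73 -0.03  0.63 -0.4 ]
```

```bash
python3 -m inch '.2 0 0 .0172 0 0 0;.2 0 0 .0172 0 0 0;.2 0 0 .0172 0 0 0;.2 0 0 .0172 0 0 0;.2 0 0 .0172 0 0 0;.2 0 0 .0172 0 0 0;-1 0 0 0 0 0 0;-1 0 0 0 0 0 0;-1 0 0 0 0 0 0;-1 0 0 0 0 0 0;-1 0 0 0 0 0 0;-1 0 0 0 0 0 0;-1 0 0 0 0 0 0;-1 0 0 0 0 0 0' 58
python3 -c "
from go import *
rel([.4757,.3695,.047],frame(18,0))"
```

```text
clock: 2.93
tool_pos: [0.4759, 0.3705, 0.0483]
eef_rot: [0.588, 0.809, 0.001, 0.0]
contact_force: [-1.0, 0.8, 5.0]
opening: 0.152
finger_force: 58.0
clock 2.9333 shift [-0.0008 -0.0005  0.0013] turn [ 0.0012 -0.0006 -0.0011] F [-1.   0.8  5. ] op 0.15237702226216646 q [-0.74  0.95  0.01  1.77 -0.02  0.43 -0.4 ]
```

```bash
cat >> go.py <<'E'
a=np.radians(13.43); b=np.radians(28)
ex=np.array([np.cos(a),np.sin(a),0]); ey=np.array([-np.sin(a),np.cos(a),0]); ez=np.array([0,0,1.])
bx=np.cos(b)*ex+np.sin(b)*ez; n=-np.sin(b)*ex+np.cos(b)*ez
bar=np.array([.6601,.0473,.1046])
MC=np.c_[np.cross(bx,-n),bx,-n]
E
python3 -m inch '-1 0 0 -.025 0 0 0;-1 0 0 -.025 0 0 0;-1 0 0 -.025 0 0 0;-1 0 0 -.025 0 0 0;-1 0 0 -.025 0 0 0;-1 0 0 -.025 0 0 0;-1 0 0 0 0 0 0;-1 0 0 0 0 0 0'
python3 -c "
from go import *
rel(bar+.0733*n,MC); 
for k in ('side','top'):
  p,d=snapshot(k); c=proj(k,get_state()['tool_pos'])[0].astype(int); print(c)
  q=p[c[1]-40:c[1]+60,c[0]-60:c[0]+60]; cv2.imwrite('pics/g_%s.png'%k,cv2.resize(q[:,:,::-1],None,fx=5,fy=5))
"
```

```text
clock: 3.6
tool_pos: [0.4761, 0.3705, 0.1987]
eef_rot: [0.588, 0.809, 0.001, 0.0]
contact_force: [0.1, -0.6, -0.2]
opening: 0.155
finger_force: 58.0
clock 3.6 shift [-0.3615  0.0411  0.0291] turn [-0.4859 -0.0204  0.0767] F [ 0.1 -0.6 -0.2] op 0.15496463576619784 q [-0.75  0.72  0.02  1.69 -0.02  0.73 -0.4 ]
[275 323]
[140 211]
```

View pics/g_side.png

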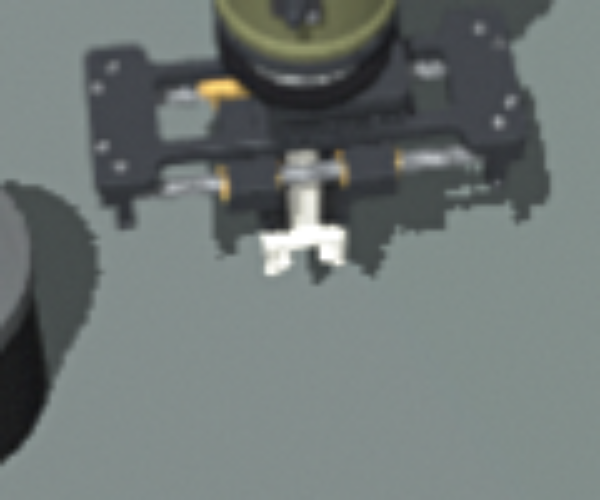

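The side crop shows the clip held upright by its post at around (300,190), with both arms at (270,265) and (335,255) split along the closing axis, as planned.

```bash
python3 -m inch '-1 -.0241 .00274 0 0 0 0;-1 -.0241 .00274 0 0 0 0;-1 -.0241 .00274 0 0 0 0;-1 -.0241 .00274 0 0 0 0;-1 -.0241 .00274 0 0 0 0;-1 -.0241 .00274 0 0 0 0;-1 -.0241 .00274 0 0 0 0;-1 -.0241 .00274 0 0 0 0;-1 -.0241 .00274 0 0 0 0;-1 -.0241 .00274 0 0 0 0;-1 -.0241 .00274 0 0 0 0;-1 -.0241 .00274 0 0 0 0;-1 -.0241 .00274 0 0 0 0;-1 -.0241 .00274 0 0 0 0;-1 -.0241 .00274 0 0 0 0;-1 0 0 0 -.0972 -.0041 .0153;-1 0 0 0 -.0972 -.0041 .0153;-1 0 0 0 -.0972 -.0041 .0153;-1 0 0 0 -.0972 -.0041 .0153;-1 0 0 0 -.0972 -.0041 .0153'
python3 -m inch '-1 0 0 0 0 0 0;-1 0 0 0 0 0 0'
python3 -c "
from go import *
rel(bar+.0733*n,MC)"
```

```text
clock: 5.37
tool_pos: [0.6224, 0.0349, 0.1965]
eef_rot: [0.604, 0.772, 0.153, 0.125]
contact_force: [-1.2, -0.3, -1.9]
opening: 0.151
finger_force: 58.0
clock: 5.53
tool_pos: [0.6281, 0.0354, 0.1992]
eef_rot: [0.603, 0.772, 0.155, 0.127]
contact_force: [0.2, 0.2, -1.0]
opening: 0.155
finger_force: 58.0
clock 5.5333 shift [ 0.0045 -0.0122  0.0272] turn [-0.0856  0.0054  0.0126] F [ 0.2  0.2 -1. ] op 0.15460499122068683 q [-0.05  0.66 -0.1   1.99  0.2   0.09 -0.06]
```

```bash
python3 -m inch '-1 0 0 0 0 0 -.12;-1 0 0 0 0 0 -.12;-1 0 0 0 0 0 -.12;-1 0 0 0 0 0 -.12;-1 0 0 0 0 0 -.12;-1 0 0 0 0 0 -.12;-1 0 0 0 0 0 -.12;-1 0 0 0 0 0 -.12;-1 0 0 0 0 0 -.12;-1 0 0 0 0 0 -.12;-1 0 0 0 0 0 -.12;-1 0 0 0 0 0 -.12;-1 0 0 0 0 0 -.12;-1 0 0 0 0 0 0'
cat >> go.py <<'E'
MF=np.c_[np.cross(-bx,-n),-bx,-n]
E
python3 -c "
from go import *
rel(bar+.0733*n,MF)"
```

```text
clock: 6.7
tool_pos: [0.6294, 0.0357, 0.1999]
eef_rot: [-0.116, 0.973, 0.02, 0.2]
contact_force: [-0.6, 0.9, -1.4]
opening: 0.15
finger_force: 58.0
clock 6.7 shift [0.0138 0.0044 0.0273] turn [ 0.0606 -0.0704 -1.5656] F [-0.6  0.9 -1.4] op 0.1504200354997741 q [ 0.07  0.67 -0.29  1.99  0.94  0.17  0.79]
```

```bash
python3 -m inch '-1 0 0 0 .0047 -.0054 -.1204;-1 0 0 0 .0047 -.0054 -.1204;-1 0 0 0 .0047 -.0054 -.1204;-1 0 0 0 .0047 -.0054 -.1204;-1 0 0 0 .0047 -.0054 -.1204;-1 0 0 0 .0047 -.0054 -.1204;-1 0 0 0 .0047 -.0054 -.1204;-1 0 0 0 .0047 -.0054 -.1204;-1 0 0 0 .0047 -.0054 -.1204;-1 0 0 0 .0047 -.0054 -.1204;-1 0 0 0 .0047 -.0054 -.1204;-1 0 0 0 .0047 -.0054 -.1204;-1 0 0 0 .0047 -.0054 -.1204;-1 0 0 0 0 0 0;-1 0 0 0 0 0 0'
python3 -c "
from go import *
rel(bar+.0733*n,MF)"
```

```text
clock: 7.95
tool_pos: [0.6291, 0.0355, 0.2001]
eef_rot: [0.759, -0.605, 0.15, -0.19]
contact_force: [-0.1, 0.5, 0.3]
opening: 0.151
finger_force: 58.0
clock 7.95 shift [-0.0042  0.0158  0.0264] turn [-0.0004 -0.0012 -0.0088] F [-0.1  0.5  0.3] op 0.1511617297881883 q [ 0.08  0.66 -0.28  2.06  2.02  0.13  1.27]
```

```bash
python3 -m inch '-1 -.0014 .0053 .003 0 0 -.0088;-1 -.0014 .0053 .003 0 0 0;-1 -.0014 .0052 .005 0 0 0;-1 0 0 .0075 0 0 0;-1 0 0 .0075 0 0 0;-1 0 0 0 0 0 0;-1 0 0 0 0 0 0'
cat > look.py <<'E'
from go import *
import sys
for k in ('side','top'):
  p,d=snapshot(k); c=proj(k,bar)[0].astype(int)
  q=cv2.resize(p[c[1]-45:c[1]+45,c[0]-40:c[0]+40,::-1],None,fx=5,fy=5); globals()[k]=q; np.savez("l_%s.npz"%k,p=p,d=d)
cv2.imwrite("pics/%s.png"%sys.argv[1],np.hstack([side,top])[:, :800])
E
python3 -c "
from go import *
rel(bar+.0733*n,MF)"
python3 look.py pre
```

```text
clock: 8.53
tool_pos: [0.6265, 0.0392, 0.1695]
eef_rot: [0.763, -0.6, 0.151, -0.189]
contact_force: [-0.5, -0.2, -0.3]
opening: 0.156
finger_force: 58.0
clock 8.5333 shift [-0.     -0.0001  0.0002] turn [-0.0003 -0.0008  0.0041] F [-0.5 -0.2 -0.3] op 0.15606749339405704 q [ 0.16  0.74 -0.43  2.08  2.11  0.26  1.22]
```

View pics/pre.png

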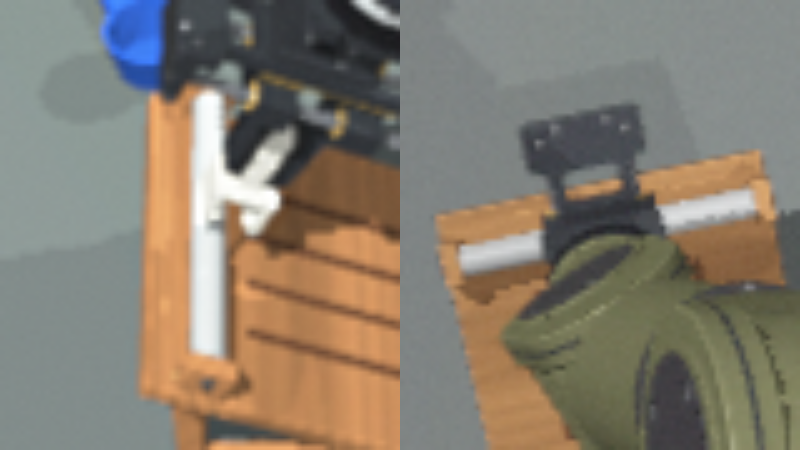

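The side crop shows the clip at (240,200) poised above the bar (210,220), square and clear of it; the top crop shows the wrist centred over the bar.

```bash
python3 -m inch '-1 0 0 .006 0 0 0;-1 0 0 .006 0 0 0;-1 0 0 .006 0 0 0;-1 0 0 .006 0 0 0;-1 0 0 0 0 0 0;-1 0 0 0 0 0 0'
python3 -c "
from go import *
rel(bar+.0333*n,MF); print(get_state()['contact_force']@np.c_[bx,ey,n])"
python3 -m inch '-1 0 0 .002 0 0 0;-1 0 0 .002 0 0 0;-1 0 0 .002 0 0 0;-1 0 0 .002 0 0 0;-1 0 0 0 0 0 0'
python3 -c "
from go import *
rel(bar+.0333*n,MF); print(get_state()['contact_force']@np.c_[bx,ey,n])"
```

```text
clock: 9.13
tool_pos: [0.6369, 0.0418, 0.1481]
eef_rot: [0.763, -0.599, 0.15, -0.189]
contact_force: [0.4, -0.2, -1.6]
opening: 0.151
finger_force: 58.0
clock 9.1333 shift [ 0.     -0.0007  0.0163] turn [ 0.0002 -0.0004  0.0053] F [ 0.4 -0.2 -1.6] op 0.15134632199623044 q [ 0.17  0.79 -0.46  2.06  2.14  0.3   1.21]
[-0.47010457 -0.236192   -1.58399736]
clock: 9.55
tool_pos: [0.6401, 0.0426, 0.1414]
eef_rot: [0.763, -0.599, 0.15, -0.189]
contact_force: [-2.0, -1.0, -1.7]
opening: 0.151
finger_force: 58.0
clock 9.55 shift [ 0.0001 -0.0008  0.0088] turn [ 0.0003 -0.0004  0.0052] F [-2.  -1.  -1.7] op 0.15089281652432124 q [ 0.18  0.81 -0.47  2.06  2.15  0.31  1.2 ]
[-2.75284647 -0.53807544 -0.48507033]
```

```bash
python3 -m inch '-1 0 0 .002 0 0 0;-1 0 0 .002 0 0 0;-1 0 0 0 0 0 0'
python3 -c "
from go import *
rel(bar+.0333*n,MF); print(get_state()['contact_force']@np.c_[bx,ey,n])"
python3 -m inch '-1 0 0 .002 0 0 0;-1 0 0 .002 0 0 0;-1 0 0 .0015 0 0 0;-1 0 0 0 0 0 0'
python3 -c "
from go import *
rel(bar+.0333*n,MF); print(get_state()['contact_force']@np.c_[bx,ey,n])"
```

```text
clock: 9.8
tool_pos: [0.6425, 0.043, 0.1373]
eef_rot: [0.763, -0.599, 0.151, -0.189]
contact_force: [1.3, 0.4, -6.4]
opening: 0.149
finger_force: 58.0
clock 9.8 shift [-0.0001 -0.0007  0.0041] turn [ 0.0003 -0.0006  0.0052] F [ 1.3  0.4 -6.4] op 0.14851916042762933 q [ 0.18  0.82 -0.47  2.05  2.15  0.31  1.2 ]
[-1.83184636  0.12264349 -6.31527382]
clock: 10.13
tool_pos: [0.6442, 0.0434, 0.1342]
eef_rot: [0.763, -0.599, 0.151, -0.189]
contact_force: [-8.8, -3.9, 8.6]
opening: 0.153
finger_force: 58.0
clock 10.1333 shift [-0.0001 -0.0006  0.0005] turn [-0.0007 -0.0011  0.0061] F [-8.8 -3.9  8.6] op 0.15344881042988123 q [ 0.18  0.83 -0.47  2.05  2.16  0.32  1.2 ]
[-4.31425303 -1.75393408 12.03681234]
```

```bash
python3 -m inch '-1 0 0 .001 0 0 0;-1 0 0 .001 0 0 0;-1 0 0 0 0 0 0;-1 0 0 0 0 0 0'
python3 -c "
from go import *
rel(bar+.0333*n,MF); print(get_state()['contact_force']@np.c_[bx,ey,n])"
```

```text
clock: 10.47
tool_pos: [0.6442, 0.0434, 0.134]
eef_rot: [0.763, -0.599, 0.152, -0.19]
contact_force: [-19.8, -6.2, 27.4]
opening: 0.157
finger_force: 58.0
clock 10.4667 shift [-0.0001 -0.0006  0.0004] turn [-0.0015 -0.0015  0.0068] F [-19.8  -6.2  27.4] op 0.15692101046797038 q [ 0.18  0.83 -0.48  2.05  2.16  0.32  1.2 ]
[-5.41315224 -1.4470224  33.85815245]
```

```bash
python3 -m inch '-1 0 0 -.0025 0 0 0;-1 0 0 0 0 0 0;0 0 0 0 0 0 0;0 0 0 0 0 0 0;0 0 0 0 0 0 0;0 0 0 0 0 0 0;0 0 0 -.015 0 0 0;0 0 0 -.025 0 0 0;0 0 0 -.025 0 0 0;0 0 0 -.025 0 0 0;0 0 0 -.025 0 0 0;0 0 0 -.025 0 0 0;0 0 0 -.02 0 0 0;0 0 0 0 0 0 0' 20
python3 -c "
from go import *
rel(np.array([.46,-.1976,.12]),frame(94,0));rel(np.array([.46,-.1976,.12]),frame(-86,0))"
python3 look.py home
```

```text
clock: 11.63
tool_pos: [0.5831, 0.0281, 0.2528]
eef_rot: [0.762, -0.6, 0.154, -0.189]
contact_force: [0.2, -0.8, -0.6]
opening: 0.499
finger_force: 0.0
clock 11.6333 shift [0.1897 0.2154 0.0367] turn [-0.3672  0.4215  1.6998] F [ 0.2 -0.8 -0.6] op 0.4993046101550163 q [ 0.07  0.52 -0.25  2.14  1.6   0.07  1.69]
clock 11.6333 shift [0.1897 0.2154 0.0367] turn [-0.4029 -0.351  -1.3722] F [ 0.2 -0.8 -0.6] op 0.4993046101550163 q [ 0.07  0.52 -0.25  2.14  1.6   0.07  1.69]
```

View pics/home.png

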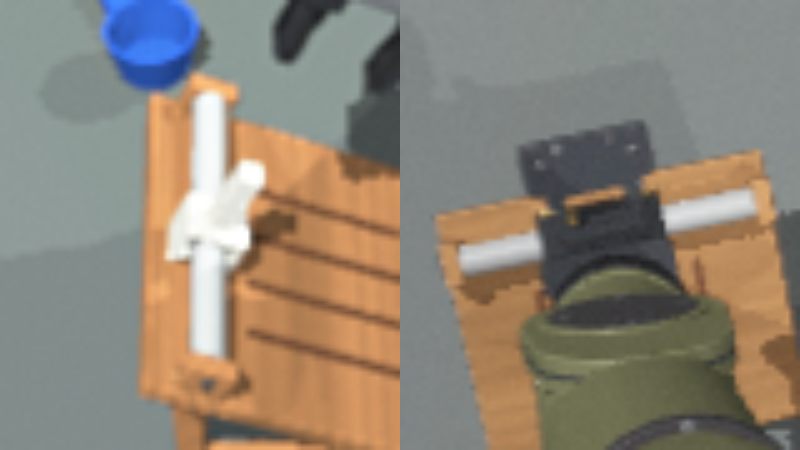

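The side crop shows the clip astride the bar with arms both sides at (185,240) and (235,250), post leaning out to (250,170). Home.

```bash
python3 -m inch '.2 .0158 .0148 -.0028 0 0 0;.2 .0158 .0148 -.0028 0 0 0;.2 .0158 .0148 -.0028 0 0 0;.2 .0158 .0148 -.0028 0 0 0;.2 .0158 .0148 -.0028 0 0 0;.2 .0158 .0148 -.0028 0 0 0;.2 .0158 .0148 -.0028 0 0 0;.2 .0158 .0148 -.0028 0 0 0;.2 .0158 .0148 -.0028 0 0 0;.2 .0158 .0148 -.0028 0 0 0;.2 .0158 .0148 -.0028 0 0 0;.2 .0158 .0148 -.0028 0 0 0;.2 0 0 0 0 0 0' 
python3 -m inch '.2 0 0 0 -.0245 .0281 .1133;.2 0 0 0 -.0245 .0281 .1133;.2 0 0 0 -.0245 .0281 .1133;.2 0 0 0 -.0245 .0281 .1133;.2 0 0 0 -.0245 .0281 .1133;.2 0 0 0 -.0245 .0281 .1133;.2 0 0 0 -.0245 .0281 .1133;.2 0 0 0 -.0245 .0281 .1133;.2 0 0 0 -.0245 .0281 .1133;.2 0 0 0 -.0245 .0281 .1133;.2 0 0 0 -.0245 .0281 .1133;.2 0 0 0 -.0245 .0281 .1133;.2 0 0 0 -.0245 .0281 .1133;.2 0 0 0 -.0245 .0281 .1133;.2 0 0 0 -.0245 .0281 .1133;.2 0 0 0 0 0 0;.2 0 0 0 0 0 0'
python3 -c "
from go import *
rel(np.array([.459,-.1983,.0125]),frame(94,0))
f=np.load('l_side.npz');uv,P=cloud('side',f['d']);t=bar+.062*n
m=np.linalg.norm(P-t,axis=1)<.02;Q=(P[m]-bar)@np.c_[bx,ey,n];Q=Q[Q[:,2]>.04];print(len(Q),Q.mean(0),Q.min(0),Q.max(0))"
```

```text
clock: 12.82
tool_pos: [0.4578, -0.2016, 0.1962]
eef_rot: [0.761, -0.603, 0.152, -0.187]
contact_force: [-0.0, -0.7, 0.5]
opening: 0.601
finger_force: 0.0
clock: 14.23
tool_pos: [0.4606, -0.1992, 0.1967]
eef_rot: [-0.116, 0.993, -0.02, 0.019]
contact_force: [-0.1, -0.6, -0.2]
opening: 0.601
finger_force: 0.0
clock 14.2333 shift [0.0074 0.0093 0.1838] turn [-0.0408  0.0363  0.1619] F [-0.1 -0.6 -0.2] op 0.6014792950265336 q [ 0.61  0.63 -0.49  2.03  0.59  0.57  1.51]
42 [0.00272186 0.0060838  0.05634816] [-0.0043225  -0.00412109  0.04433794] [0.00880665 0.01282164 0.06525393]
```

```bash
python3 -m inch '.2 0 0 0 -.0204 .0181 .081;.2 0 0 0 -.0204 .0181 .081;.2 0 0 .03 0 0 0;.2 0 0 .03 0 0 0;.2 0 0 .03 0 0 0;.2 0 0 .02 0 0 0;.2 0 0 0 0 0 0;.2 0 0 0 0 0 0'
python3 -c "
from go import *
rel(np.array([.459,-.1983,.0125]),frame(94,0))"
```

```text
clock: 14.9
tool_pos: [0.4588, -0.1985, 0.0866]
eef_rot: [-0.035, 0.999, 0.001, -0.001]
contact_force: [-0.5, 0.4, -0.8]
opening: 0.598
finger_force: 0.0
clock 14.9 shift [-0.0004  0.      0.0741] turn [ 0.0018 -0.0029 -0.0005] F [-0.5  0.4 -0.8] op 0.5984599303996209 q [ 0.5   0.82 -0.3   2.06  0.66  0.36  1.3 ]
```

```bash
python3 -m inch '.0 0 0 .015 0 0 0;.0 0 0 .015 0 0 0;.0 0 0 .015 0 0 0;.0 0 0 .014 0 0 0;.0 0 0 .008 0 0 0;.0 0 0 .0065 0 0 0;0 0 0 0 0 0 0;-1 0 0 0 0 0 0;-1 0 0 0 0 0 0;-1 0 0 0 0 0 0;-1 0 0 0 0 0 0;-1 0 0 0 0 0 0;-1 0 0 0 0 0 0;-1 0 0 0 0 0 0' 40
python3 -m inch '-1 0 0 -.01 0 0 0;-1 0 0 -.02 0 0 0;-1 0 0 -.03 0 0 0;-1 0 0 -.03 0 0 0;-1 0 0 -.03 0 0 0;-1 0 0 -.03 0 0 0;-1 0 0 -.03 0 0 0;-1 0 0 -.02 0 0 0;-1 0 0 0 0 0 0;-1 0 0 0 0 0 0'
python3 - <<'E'
from go import *
s=get_state(); A=R.from_quat(s["eef_rot"]); 
im=[]
for k in ('side','top'):
  p,d=snapshot(k); c=proj(k,s["tool_pos"])[0].astype(int); im.append(cv2.resize(p[max(c[1]-50,0):c[1]+50,c[0]-40:c[0]+40,::-1],(400,500)))
  uv,P=cloud(k,d); h=cv2.cvtColor(p,cv2.COLOR_RGB2HSV)[uv[:,1],uv[:,0]].astype(int)
  T=A.inv().apply(P-s["tool_pos"]); m=(h[:,1]>60)&(h[:,0]<30)&(h[:,2]>90)&(abs(T[:,0])<.12)&(abs(T[:,1])<.04)&(abs(T[:,2])<.04); Q=T[m]
  print(k,m.sum(),Q.min(0),Q.max(0)); q=Q[Q[:,0]<-.027]; print(" ring",len(q),(q.min(0)+q.max(0))/2,q.min(0),q.max(0),np.percentile(q[:,2],[10,50,90])); q=Q[Q[:,0]>.035]; print(" bowl",q.min(0),q.max(0))
cv2.imwrite("pics/hold.png",np.hstack(im))
E
```

```text
clock: 16.07
tool_pos: [0.4598, -0.1993, 0.0141]
eef_rot: [-0.033, 0.999, 0.0, -0.0]
contact_force: [-0.2, -0.6, 5.5]
opening: 0.149
finger_force: 40.0
clock: 16.9
tool_pos: [0.4599, -0.1997, 0.2142]
eef_rot: [-0.033, 0.999, 0.0, 0.0]
contact_force: [-1.0, -0.6, -1.1]
opening: 0.147
finger_force: 40.0
side 261 [-0.0689791  -0.02404294 -0.01762713] [0.08207354 0.02728482 0.01576131]
 ring 58 [-0.05272714  0.00138364  0.00841884] [-0.0689791  -0.02128145  0.00222115] [-0.03647517  0.02404873  0.01461653] [0.00543275 0.00756768 0.01214066]
 bowl [ 0.03517666 -0.02404294 -0.01762713] [0.08207354 0.02728482 0.01576131]
top 245 [-0.05895472 -0.01969455 -0.01607832] [0.08595927 0.0244655  0.01803338]
 ring 5 [-0.05635276  0.01736324  0.00700157] [-0.05895472  0.01436832  0.00429332] [-0.05375081  0.02035817  0.00970982] [0.00451676 0.00523313 0.00897175]
 bowl [ 0.03611377 -0.01969455 -0.01607832] [0.08595927 0.0244655  0.01803338]
```

View pics/hold.png

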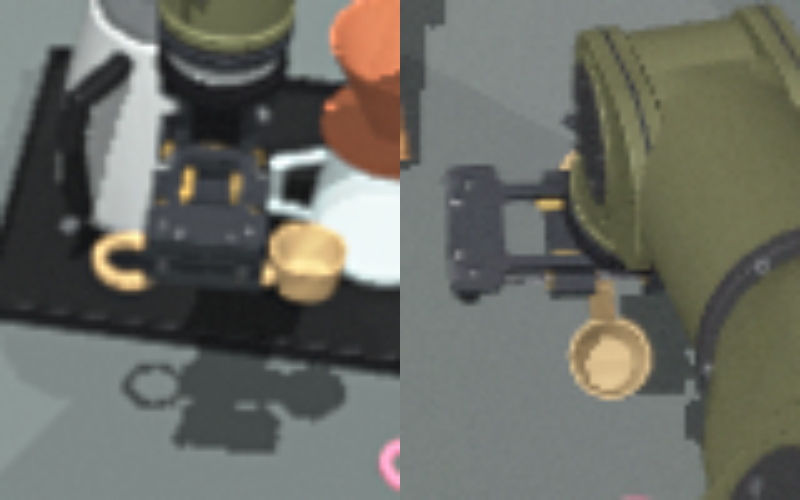

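The crop shows the scoop held level by its handle, ring at (125,262) to the left (up-slope side) and bowl at (305,262).

```bash
cat >> go.py <<'E'
def scoop(h,phi,x=-.002,y=.001):
    f=np.radians(phi); s=np.cos(f)*bx+np.sin(f)*n; z=np.cos(f)*n-np.sin(f)*bx
    M=np.c_[-s,ey,-z]; return bar+x*bx+y*ey+h*n-M@np.array([-.047,0,.010]),M
E
python3 -c "
from go import *
p,M=scoop(.10,15); print(p); rel(p,M); print(scoop(.0245,15)[0])"
```

```text
[0.57241964 0.02739118 0.16721543]
clock 17.0 shift [-0.1286  0.2187  0.0453] turn [-0.0612 -0.7516 -0.1611] F [ 0.3 -0.1 -0.7] op 0.1549679492850582 q [ 0.64  0.62 -0.52  1.96  0.48  0.68  1.46]
[0.60689547 0.03562357 0.10055289]
```

```bash
python3 -m inch '-1 -.0107 .0182 -.0017 0 0 0;-1 -.0107 .0182 -.0017 0 0 0;-1 -.0107 .0182 -.0017 0 0 0;-1 -.0107 .0182 -.0017 0 0 0;-1 -.0107 .0182 -.0017 0 0 0;-1 -.0107 .0182 -.0017 0 0 0;-1 -.0107 .0182 -.0017 0 0 0;-1 -.0107 .0182 -.0017 0 0 0;-1 -.0107 .0182 -.0017 0 0 0;-1 -.0107 .0182 -.0017 0 0 0;-1 -.0107 .0182 -.0017 0 0 0;-1 -.0107 .0182 -.0017 0 0 0;-1 0 0 0 0 0 0'
python3 -m inch '-1 0 0 0 -.0077 -.094 -.0201;-1 0 0 0 -.0077 -.094 -.0201;-1 0 0 0 -.0077 -.094 -.0201;-1 0 0 0 -.0077 -.094 -.0201;-1 0 0 0 -.0077 -.094 -.0201;-1 0 0 0 -.0077 -.094 -.0201;-1 0 0 0 0 0 0;-1 0 0 0 0 0 0'
python3 -c "
from go import *
p,M=scoop(.10,15); rel(p,M)"
```

```text
clock: 18.08
tool_pos: [0.5743, 0.0327, 0.233]
eef_rot: [-0.036, 0.999, 0.003, -0.0]
contact_force: [1.5, 1.1, -0.6]
opening: 0.152
finger_force: 40.0
clock: 18.75
tool_pos: [0.5733, 0.0181, 0.2318]
eef_rot: [-0.073, 0.977, 0.011, 0.198]
contact_force: [-0.2, 0.0, -0.1]
opening: 0.147
finger_force: 40.0
clock 18.75 shift [0.0246 0.0099 0.0596] turn [-0.0545 -0.3518 -0.0696] F [-0.2  0.  -0.1] op 0.14680086039500842 q [ 0.09  0.56 -0.31  2.11  1.07  0.19  0.56]
```

```bash
python3 -m inch '-1 0 0 0 -.0068 -.044 -.0087;-1 0 0 0 -.0068 -.044 -.0087;-1 0 0 0 -.0068 -.044 -.0087;-1 0 0 0 -.0068 -.044 -.0087;-1 0 0 0 -.0068 -.044 -.0087;-1 0 0 0 -.0068 -.044 -.0087;-1 0 0 0 -.0068 -.044 -.0087;-1 0 0 0 -.0068 -.044 -.0087;-1 0 0 0 0 0 0;-1 0 0 0 0 0 0'
python3 -c "
from go import *
p,M=scoop(.10,15); rel(p,M)"
```

```text
clock: 19.58
tool_pos: [0.5718, 0.0119, 0.228]
eef_rot: [-0.099, 0.944, 0.026, 0.314]
contact_force: [-0.3, 0.1, -0.7]
opening: 0.158
finger_force: 40.0
clock 19.5833 shift [0.0332 0.0158 0.0508] turn [-0.0298 -0.11   -0.0145] F [-0.3  0.1 -0.7] op 0.15812562623361964 q [ 0.45  0.68 -0.81  2.32  2.3   0.56 -0.52]
```

```bash
python3 -m inch '-1 0 0 0 -.0149 -.055 -.0073;-1 0 0 0 -.0149 -.055 -.0073;-1 0.01 0.005 .015 0 0 0;-1 0.01 0.005 .015 0 0 0;-1 0.01 0.005 .01 0 0 0;-1 0 0 0 0 0 0;-1 0 0 0 0 0 0'
python3 -c "
from go import *
p,M=scoop(.10,15); rel(p,M)"
```

```text
clock: 20.17
tool_pos: [0.5746, 0.029, 0.1789]
eef_rot: [-0.11, 0.924, 0.042, 0.365]
contact_force: [0.1, 0.1, -0.1]
opening: 0.149
finger_force: 40.0
clock 20.1667 shift [ 0.0098 -0.001   0.0068] turn [-0.0002  0.0017  0.0035] F [ 0.1  0.1 -0.1] op 0.14898699368870116 q [ 0.46  0.91 -0.92  2.43  2.54  0.91 -0.66]
```

```bash
python3 -m inch '-1 .005 -.0005 .0034 0 0 0;-1 .0048 -.0005 .0034 0 0 .0035;-1 0 0 0 0 0 0;-1 0 0 0 0 0 0'
python3 - <<'E'
from go import *
p,M=scoop(.10,15); rel(p,M); s=get_state(); A=R.from_quat(s["eef_rot"]); B=np.c_[bx,ey,n]
im=[]
for k in ('side','top'):
  p,d=snapshot(k); c=proj(k,bar+.05*n)[0].astype(int); im.append(cv2.resize(p[c[1]-50:c[1]+50,c[0]-40:c[0]+40,::-1],(400,500),interpolation=cv2.INTER_CUBIC))
  uv,P=cloud(k,d); h=cv2.cvtColor(p,cv2.COLOR_RGB2HSV)[uv[:,1],uv[:,0]].astype(int)
  T=A.inv().apply(P-s["tool_pos"]); m=(h[:,1]>60)&(h[:,0]<30)&(h[:,2]>90)&(T[:,0]<-.027)&(T[:,0]>-.09)&(abs(T[:,1])<.04)&(abs(T[:,2]-.01)<.015); q=T[m]
  print(k,m.sum(),"tool",q.min(0) if m.any() else 0,q.max(0) if m.any() else 0)
  w=(P-bar)@B; m=(h[:,1]<45)&(h[:,2]>140)&(abs(w[:,0])<.015)&(abs(w[:,1])<.02)&(w[:,2]>.035)&(w[:,2]<.075);q=w[m]; print(" post",m.sum(),q.min(0) if m.any() else 0,q.max(0) if m.any() else 0)
cv2.imwrite("pics/over.png",np.hstack(im))
E
```

```text
clock: 20.5
tool_pos: [0.5722, 0.0267, 0.168]
eef_rot: [-0.108, 0.923, 0.043, 0.366]
contact_force: [-0.3, -1.0, -1.2]
opening: 0.151
finger_force: 40.0
clock 20.5 shift [0.0003 0.0006 0.0008] turn [-0.0002  0.0042 -0.0015] F [-0.3 -1.  -1.2] op 0.1506740653199646 q [ 0.46  0.94 -0.92  2.44  2.56  0.95 -0.67]
side 104 tool [-0.0705286  -0.02230014  0.00287982] [-0.0273551   0.02383942  0.01667574]
 post 56 [-0.00550923 -0.00363487  0.03599491] [0.00946981 0.0143836  0.06459829]
top 79 tool [-0.06849452 -0.01899516  0.00205542] [-0.02769366  0.02284783  0.01407987]
 post 15 [-0.00660781 -0.00196856  0.05822983] [0.00330668 0.01158582 0.06901716]
```

View pics/over.png

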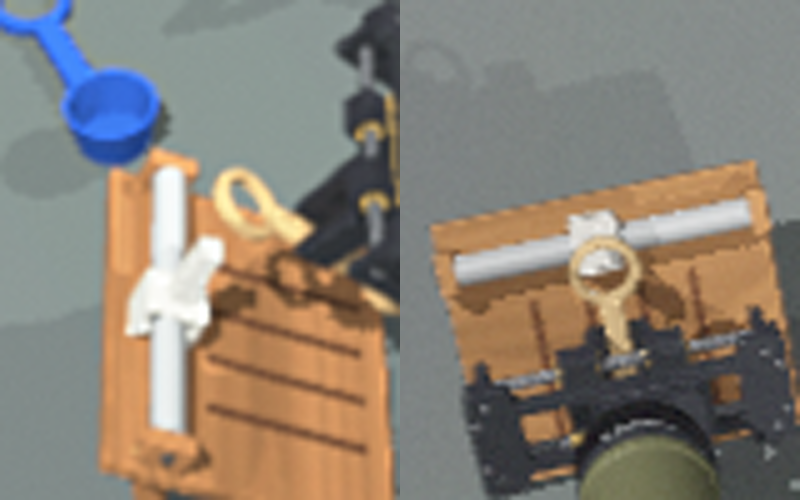

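The top crop shows the ring at (605,268) hovering around the post's line; the side crop shows the ring at (250,205) up off the post top at (212,248), roughly along the post. The post lies about 4 mm toward +y, so I shift 3 mm.

```bash
python3 -m inch '-1 0 .003 0 0 0 0;-1 .0013 0 .0048 0 0 0;-1 .0013 0 .0048 0 0 0;-1 .0013 0 .0048 0 0 0;-1 .0013 0 .0048 0 0 0;-1 .0013 0 .0048 0 0 0;-1 .0013 0 .0048 0 0 0;-1 .0013 0 .0048 0 0 0;-1 .0013 0 .0048 0 0 0;-1 .0013 0 .0048 0 0 0;-1 .0013 0 .0048 0 0 0;-1 0 0 0 0 0 0;-1 0 0 0 0 0 0'
python3 -c "
from go import *
p,M=scoop(.0245,15,y=.004); rel(p,M); print(get_state()['contact_force']@np.c_[bx,ey,n])"
```

```text
clock: 21.68
tool_pos: [0.5944, 0.0357, 0.1239]
eef_rot: [-0.108, 0.923, 0.044, 0.366]
contact_force: [-0.4, -0.0, -0.4]
opening: 0.151
finger_force: 40.0
clock 21.6833 shift [0.0071 0.     0.0253] turn [ 0.0007  0.0044 -0.0017] F [-0.4 -0.  -0.4] op 0.15132412488444774 q [ 0.43  1.05 -0.88  2.39  2.61  1.   -0.65]
[-0.51201423  0.07868668 -0.16479084]
```

```bash
python3 -m inch '-1 .0013 0 .0048 0 0 0;-1 .0013 0 .0048 0 0 0;-1 .0013 0 .0048 0 0 0;-1 .0013 0 .0048 0 0 0;-1 .0008 0 .003 0 0 0;-1 0 0 0 0 0 0;-1 0 0 0 0 0 0'
python3 look.py low
python3 -c "
from go import *
p,M=scoop(.0245,15,y=.004); rel(p,M); print(get_state()['contact_force']@np.c_[bx,ey,n])"
```

```text
clock: 22.27
tool_pos: [0.6049, 0.0382, 0.1037]
eef_rot: [-0.108, 0.923, 0.044, 0.366]
contact_force: [-0.1, -0.4, -2.0]
opening: 0.154
finger_force: 40.0
clock 22.3667 shift [0.0014 0.0001 0.0035] turn [ 0.0007  0.0048 -0.0014] F [ 0.3  0.8 -0.4] op 0.155721017185662 q [ 0.42  1.1  -0.87  2.36  2.64  1.02 -0.64]
[ 0.24316805  0.72584693 -0.57610439]
```

View pics/low.png

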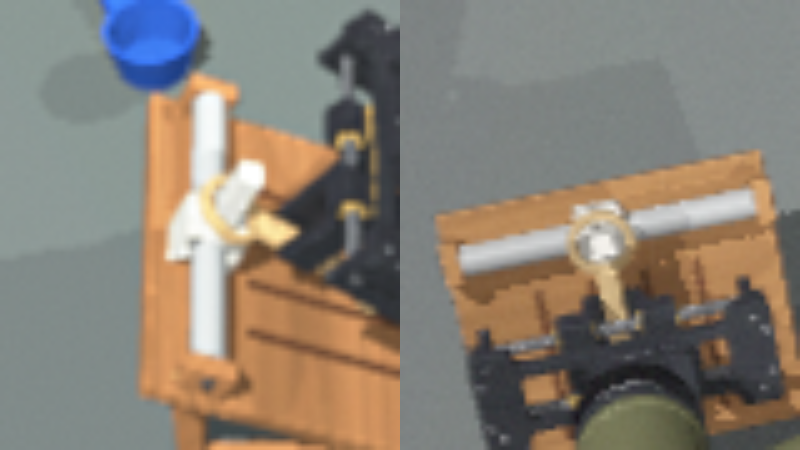

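The ring encircles the post in both views: side at (235,210), top at (600,243). One small step lower, then release and retreat.

```bash
python3 -m inch '-1 .0012 0 .003 0 0 0;-1 0 0 0 0 0 0;-.4 0 0 0 0 0 0;-.4 0 0 0 0 0 0;-.4 0 0 0 0 0 0;-.4 0 0 0 0 0 0;-.4 0 0 0 0 0 0;-.4 0 0 -.008 0 0 0;-.4 0 0 -.015 0 0 0;-.4 0 0 -.02 0 0 0;-.4 0 0 -.025 0 0 0;-.4 0 0 -.025 0 0 0;-.4 0 0 -.025 0 0 0;-.4 0 0 -.025 0 0 0;-.4 0 0 0 0 0 0;-.4 0 0 0 0 0 0' 10
python3 -m inch '-.4 .03 0 -.02 0 0 0;-.4 .03 0 -.02 0 0 0;-.4 .03 0 -.02 0 0 0;-.4 0 0 0 0 0 0;-.4 0 0 0 0 0 0'
python3 look.py end
```

```text
clock: 23.7
tool_pos: [0.5252, 0.0192, 0.1962]
eef_rot: [-0.106, 0.923, 0.046, 0.366]
contact_force: [-0.2, 0.2, -0.1]
opening: 0.3
finger_force: 0.0
clock: 24.12
tool_pos: [0.5002, -0.0164, 0.1986]
eef_rot: [-0.111, 0.932, 0.051, 0.34]
contact_force: [0.1, 1.1, -0.6]
opening: 0.302
finger_force: 0.0
```

View pics/end.png

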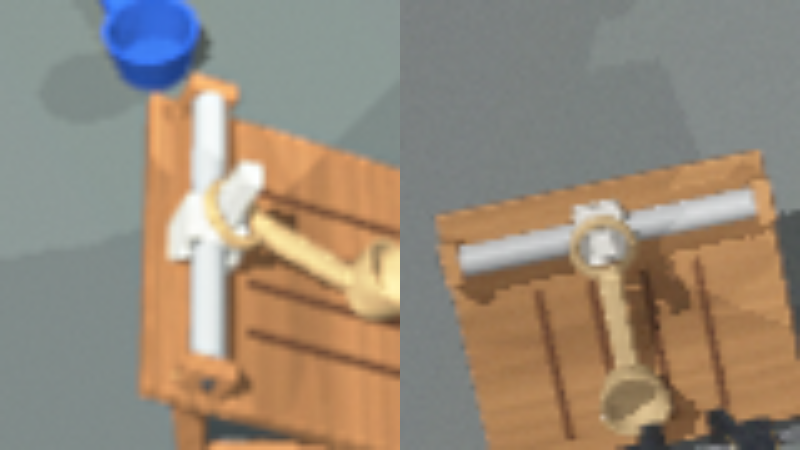

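The ring hangs over the post (top crop (602,243)) and the bowl lies down the slope on the board at (635,400). The gripper is clear.

```bash
python3 -m inch '-.4 0 0 -.03 0 0 0;-.4 0 0 0 0 0 0;-.4 0 0 0 0 0 0'; python3 -c "
from plant import r
print(r.finish_job())"
```

```text
clock: 24.47
tool_pos: [0.4883, -0.0218, 0.2259]
eef_rot: [-0.114, 0.932, 0.052, 0.339]
contact_force: [-0.2, -0.7, 0.9]
opening: 0.299
finger_force: 0.0
the job is handed in; nothing more can be done
None
```

The job is handed in at 24.5 s: the clip is home on the bar, and the scoop hangs by its ring over the post with its bowl down the slope on the board; the hand-in gave no verdict.

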